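# Hang the pipettes back on the carousel stand

## Robot

A 6-joint arm with a two-finger parallel gripper is mounted at the origin on the work surface. World frame = base frame: x ahead of the robot, y to its left, z up, the work surface at z = 0. Lengths are in m, angles in degrees, forces in N, time in s.
With the tool pointing down it reaches from about 0.375 to 0.975 m from the base axis. Payload 3.8 kg.
Tool frame: the origin (TCP) lies at the very end of the fingers, on their centre line; the grasp point (between the pads) lies 19 mm behind it; z points along the fingers, y is the line along which they close (so a half turn about z gives the same grasp; the last joint's range is limited). The gripper opens to 88 mm and grips with 3 to 60 N. Pads are 18 mm wide; open, the fingers measure 123 mm over their backs; the gripper's body (75 mm by 187 mm) begins 45 mm behind the grasp point.
Start: joints at [-77.286, 15.12, 91.902, -0, 72.978, -2.114], TCP at [0.173, -0.653, 0.239] pointing down, gripper open.
Joint ranges: [-150.88, 150.88], [-54.13, 125.18], [17.81, 147.31], [-75.09, 255.09], [0, 152.58], [-146.25, 146.25]. Speed limits (degrees/s): [147.25, 147.25, 180, 180, 180, 180].

## Interface

Orientations are given as [roll, pitch, yaw] about the fixed x, y, z axes, in that order (R = Rz(yaw) Ry(pitch) Rx(roll)).
In Python, from station import sense, grab_frame, get_calibration, sign_off, recognise, outline_of gives the robot as it stands. The module is installed in compiled form; this text tells all that it offers.
- The arm moves only by the tool play_rows, never from a script. Its argument "motion" is one flat list of numbers, 5 for each row, row after row: the shift along the tool's x, y, z in cm, then the turn about the tool's z in degrees, then the closure, from -1 (fully open) to 1 (shut). In form: [x, y, z, turn, jaw, x, y, z, turn, jaw, ...]. A call has 1 to 20 rows; each row shifts and turns the commanded pose from where the row before left it, along the tool's axes as they then stand; what a row does not reach is not made up. A row lasts 1/12 s, in which the tool goes at most 41.7 mm and 7.16 degrees, less where a joint would pass 70% of its speed; a pose out of reach is approached as far as the arm can. A call is refused whole if a number of a shift passes 4.17 or a number of a turn 7.16, either way. A call with a gripper value outside its range is refused whole. The fingers move at their own pace and stop on an object; "newtons" is the grip in N (left out, the last holds). Time passes only in rows, so rows that do not move let the fingers close. It gives the time, the measured TCP pose, the force, the opening and the grip force at its end, in the units of the state.
- sense(): the state, without advancing time (a new reading comes with each control period).
- grab_frame(name): name is "scene" or "top" or "wrist"; returns the picture (480x640x3 uint8, blue, green, red); there is no depth.
- get_calibration(name): a dict with "fx", "fy", "cx", "cy" (pixels), "rvec" (rotation vector, rad) and "tvec" (3), from world to camera coordinates, as OpenCV has them; the wrist camera has in their place "hand_eye" (4x4, takes a point from camera to tool coordinates, whose origin is the TCP and whose axes are the flange's). Camera axes: x right, y down, z forward; pixel columns grow to the right and rows downward; lengths in m; the calibration is good to about 2 mm. The wrist camera is an equidistant fisheye: a pixel r from the principal point sees the ray r / f radians off the axis. A picture is of the moment at which its call begins: read the wrist's pose just before it. get_calibration takes no time and is no camera call.
- sign_off(): hands the job in; it is judged then, once.
Trained networks look in the newest picture that a camera, given by its name, has taken for a name from the list of things; names that differ only in an ending like _2 or _b are one class to them, and where a whole thing is asked for, a point or a joint stands for the part that bears it (a point fixed in the world has none). Each returns a list of dicts, best first, with "confidence" (0 to 1); they miss things now and then, are a little off and sometimes report something else, mostly with a low value. They report only what shows in the picture. A call takes as long as a camera call. They do not tell look-alikes from the thing itself.
- recognise(thing, camera): "at" ([x, y, z] in m, in world coordinates, good to about 4 mm: the middle of the surface that is visible of it).
- outline_of(thing, camera): "pixels" (480x640 bool, what is visible of it).
The state is a dict: "time": time; "joint_pos": joint angles; "joint_velocities": joint speeds; "effort": joint torques, N m; "position": TCP position; "tool_rot": TCP orientation; "force": force on the tool from outside, world axes, zero at the start; "ft_torque": the same for the moment, N m; "opening": opening from 0.0 (shut) to 1.0 (fully open); "grip_force": force on a finger pad.
Only numpy, scipy, OpenCV 4.12 (cv2) and the standard library are available. Lean on these libraries where they do the work, as an engineer would, in place of code of your own. Each camera call takes 0.05 s, during which the arm holds its last target. There are 200 camera calls.

## Task

Pull the pipettes out of the blue holder one at a time and hang each by its collar in the empty fork at the carousel stand's yellow loading mark, in the order red, yellow, green, blue, black (skip any that are not there), clicking the carousel round with its knob to bring an empty fork to the mark for the next. After the last one, click the carousel round once more so that it rests in its catch with an empty fork at the mark and every pipette hanging upright; leave the holder upright and do not disturb the other glassware and things on the bench.

Things in the scene. Friction and masses are not known exactly. Their poses are not given: they have to be found in the camera images.
- pip_red: Hand pipette, red collar and button, 161 mm long, 90 g, round about z (up from the tip to the button); stands in a cup of the holder, or is absent. Origin: centre of the tip's underside. Heights above it: stem 16 mm across up to 95 mm; collar, a disc 40 mm across, 95 to 103; white handle 24 mm across, 103 to 150 (grip here); button 18 mm across, to 161.
- pip_yellow: Hand pipette, yellow collar and button, 161 mm long, 90 g, round about z (up from the tip to the button); stands in a cup of the holder, or is absent. Origin: centre of the tip's underside. Heights above it: stem 16 mm across up to 95 mm; collar, a disc 40 mm across, 95 to 103; white handle 24 mm across, 103 to 150 (grip here); button 18 mm across, to 161.
- pip_green: Hand pipette, green collar and button, 161 mm long, 90 g, round about z (up from the tip to the button); stands in a cup of the holder, or is absent. Origin: centre of the tip's underside. Heights above it: stem 16 mm across up to 95 mm; collar, a disc 40 mm across, 95 to 103; white handle 24 mm across, 103 to 150 (grip here); button 18 mm across, to 161.
- pip_blue: Hand pipette, blue collar and button, 161 mm long, 90 g, round about z (up from the tip to the button); stands in a cup of the holder, or is absent. Origin: centre of the tip's underside. Heights above it: stem 16 mm across up to 95 mm; collar, a disc 40 mm across, 95 to 103; white handle 24 mm across, 103 to 150 (grip here); button 18 mm across, to 161.
- pip_black: Hand pipette, black collar and button, 161 mm long, 90 g, round about z (up from the tip to the button); stands in a cup of the holder, or is absent. Origin: centre of the tip's underside. Heights above it: stem 16 mm across up to 95 mm; collar, a disc 40 mm across, 95 to 103; white handle 24 mm across, 103 to 150 (grip here); button 18 mm across, to 161.
- holder: Loose blue holder, 0.9 kg, left or right of the robot: plate 140 (x) x 210 (y) x 10 mm with 6 upright square cups, centres x -33, 33, y -66, 0, 66 mm, 26 mm inside, 32 outside, rims 70 mm up, inner floor 10 mm up. Origin: centre of underside, z up. A pipette in it has its tip 10 mm above the bench and must rise 60 mm to come out. A green glass rod (12 x 130 mm) in one cup stays there.
- load (a point): Loading place of the fixed carousel stand: a point 40 mm above the bench, 130 mm from the stand's axis, above the yellow tongue of its grey foot. Here lies the origin (tip) of a pipette hung in the fork that stands there. The point's -x axis points straight out from the stand's axis, z up. The stand is left or right of the robot, the tongue roughly towards it.
- fork0 (a point): One of 6 forks, 60 degrees apart round the carousel head. Point where the tip of a hanging pipette is: 130 mm from the axis, 40 mm above the bench. The fork itself is above it, open outwards: two prongs 125 to 135 mm up, 27 mm apart, reaching 32 mm out beyond the point; closed end 11 mm inwards. The stem goes in between the prongs from outside; the collar rests on them.
- fork1 (a point): One of 6 forks, 60 degrees apart round the carousel head. Point where the tip of a hanging pipette is: 130 mm from the axis, 40 mm above the bench. The fork itself is above it, open outwards: two prongs 125 to 135 mm up, 27 mm apart, reaching 32 mm out beyond the point; closed end 11 mm inwards. The stem goes in between the prongs from outside; the collar rests on them.
- fork2 (a point): One of 6 forks, 60 degrees apart round the carousel head. Point where the tip of a hanging pipette is: 130 mm from the axis, 40 mm above the bench. The fork itself is above it, open outwards: two prongs 125 to 135 mm up, 27 mm apart, reaching 32 mm out beyond the point; closed end 11 mm inwards. The stem goes in between the prongs from outside; the collar rests on them.
- fork3 (a point): One of 6 forks, 60 degrees apart round the carousel head. Point where the tip of a hanging pipette is: 130 mm from the axis, 40 mm above the bench. The fork itself is above it, open outwards: two prongs 125 to 135 mm up, 27 mm apart, reaching 32 mm out beyond the point; closed end 11 mm inwards. The stem goes in between the prongs from outside; the collar rests on them.
- fork4 (a point): One of 6 forks, 60 degrees apart round the carousel head. Point where the tip of a hanging pipette is: 130 mm from the axis, 40 mm above the bench. The fork itself is above it, open outwards: two prongs 125 to 135 mm up, 27 mm apart, reaching 32 mm out beyond the point; closed end 11 mm inwards. The stem goes in between the prongs from outside; the collar rests on them.
- fork5 (a point): One of 6 forks, 60 degrees apart round the carousel head. Point where the tip of a hanging pipette is: 130 mm from the axis, 40 mm above the bench. The fork itself is above it, open outwards: two prongs 125 to 135 mm up, 27 mm apart, reaching 32 mm out beyond the point; closed end 11 mm inwards. The stem goes in between the prongs from outside; the collar rests on them.
- knob (a point): Black hexagonal knob on top of the carousel head, turning with it: 50 mm across flats, from 210 to 252 mm above the bench. The point is on the axis, 235 mm up; the point's x axis is square to a pair of flats, as are the directions 60 and 120 degrees from it. Tops of hung pipettes are 201 mm up, 130 mm from the axis.
- turret (a joint): Angle of the carousel head, rad, growing anticlockwise from above; turns without end either way. A spring catch clicks it home at each multiple of 1.0472 (60 degrees), with a fork at the loading place; let go up to 20 degrees off, it snaps home. Turning it over the hump takes about 0.25 N m.
- beaker: Bystander: glass beaker, 76 mm across, 90 mm tall, far right. Leave it alone. Origin at its underside.
- bottle: Bystander: amber bottle, 60 mm across, 130 mm tall, far left. Leave it alone. Origin at its underside.
- dish: Bystander: flat white dish, 84 mm across, 16 mm high, nearest the robot in the middle. Leave it alone. Origin at its underside.
- jar: Bystander: small white jar with a blue cap, 44 mm across, 60 mm tall, in the middle beyond the stand and the holder. Leave it alone. Origin at its underside.
- tipbox: Bystander: open orange box, 90 by 125 by 50 mm, far left. Leave it alone. Origin at its underside.
- spatula: Bystander: spatula, 190 mm long, lying near the far edge. Leave it alone. Origin at its underside.
Mind the look-alikes: they are no part of the job. Leave any purple look-alike of the pip_red alone.

How it is judged:
By the outcome, as a careful person would: the job done as asked, in the order asked, and still so for the second after the job is handed in, with the robot touching nothing.
Of pip_red, pip_yellow, pip_green, pip_blue, pip_black only 3 to 4 are there at a start; the rules pass over those that are not, and their reading is None.
At some moment in a run one of holder may be knocked a few centimetres aside while the robot is not near it.
Once in a run the grip may slacken for a moment while it holds something.
It also fails if it takes over 210 s, if anything falls off the work surface, if the arm or the gripper's body presses on something with over 40 N, if the wrist force passes 120 N, or if a joint passes its speed limit or range.

## Working session

There is one attempt and no reset: what is moved stays moved. The work goes in short steps, Python scripts to look and compute and a tool call to move; the robot and the scene stay as the last step left them, time stands still between calls to the robot, and variables do not carry over. Pictures are saved under pics/ and viewed, at most 14 in all, crops included, and the job is handed in when it is done.

Besides the shell and the picture viewer there is one more tool, called after "Call:" as name(argument=value, ...), one argument or row to a line, values as JSON. play_rows: Moves the arm, as the interface text tells. Its arguments: {"type":"object","properties":{"motion":{"type":"array","items":{"type":"number"}},"newtons":{"type":"number"}},"required":["motion"]}

```bash
mkdir -p pics
cat > a.py <<'E'
from station import *
import cv2,numpy as np
s=sense();print({k:np.round(v,3).tolist() for k,v in s.items()})
for c in ("scene","top"):
    f=grab_frame(c);cv2.imwrite(f"pics/{c}0.png",f)
    k=get_calibration(c);print(c,k)
    for t in ["pip_red","pip_yellow","pip_green","pip_blue","pip_black","holder","fork0","knob","dish","jar"]:
        print(t,[(np.round(d["at"],3).tolist(),round(d["confidence"],2)) for d in recognise(t,c)])
E
python3 a.py
```

```text
{'time': 0.0, 'joint_pos': [-77.286, 15.169, 91.98, -0.001, 72.976, -2.114], 'joint_velocities': [-0.029, -0.045, -0.041, 0.042, 0.043, 0.035], 'effort': [-0.001, -50.212, -35.688, 0.073, 0.03, -0.0], 'position': [0.173, -0.652, 0.237], 'tool_rot': [-179.876, -0.003, 14.829], 'force': [0.138, -0.152, 0.604], 'ft_torque': [0.001, -0.038, 0.005], 'grip_force': 0.0, 'opening': 1.001}
scene {'fx': 492.897571503793, 'fy': 492.897571503793, 'cx': 318.5701688215641, 'cy': 244.65350702712018, 'rvec': array([ 1.09712804,  2.46505929, -0.94507476]), 'tvec': array([ 0.40552077, -0.24560684,  1.61332253])}
pip_red [([0.426, 0.305, 0.104], 0.73), ([0.562, 0.196, 0.122], 0.54)]
pip_yellow []
pip_green [([0.571, 0.26, 0.125], 0.8), ([0.746, 0.016, 0.051], 0.4)]
pip_blue [([0.614, 0.119, 0.124], 0.75), ([0.608, -0.175, 0.132], 0.37)]
pip_black [([0.624, 0.182, 0.118], 0.81)]
holder [([0.615, 0.209, 0.014], 0.94)]
fork0 [([0.609, -0.18, 0.138], 0.72)]
knob [([0.616, -0.178, 0.131], 0.76)]
dish [([0.443, 0.013, 0.017], 0.98)]
jar [([0.746, 0.015, 0.048], 0.67)]
top {'fx': 447.25274481511383, 'fy': 447.25274481511383, 'cx': 319.11166983576885, 'cy': 240.4929272844229, 'rvec': array([ 2.21545531, -2.16036726,  0.09171674]), 'tvec': array([-0.02773206,  0.60746889,  1.21599556])}
pip_red [([0.55, 0.184, 0.119], 0.78), ([0.424, 0.292, 0.108], 0.52)]
pip_yellow [([0.583, 0.174, 0.006], 0.55)]
pip_green [([0.587, -0.187, 0.128], 0.72), ([0.419, 0.458, 0.003], 0.55), ([0.564, 0.251, 0.126], 0.5)]
pip_blue [([0.601, 0.108, 0.112], 0.52), ([0.434, 0.013, 0.015], 0.28)]
pip_black [([0.614, 0.171, 0.123], 0.72)]
holder [([0.584, 0.172, 0.002], 0.64), ([0.591, -0.191, 0.138], 0.27)]
fork0 [([0.59, -0.188, 0.13], 0.87)]
knob [([0.591, -0.19, 0.136], 0.63), ([0.569, 0.253, 0.129], 0.45)]
dish [([0.436, 0.012, 0.017], 0.71)]
jar [([0.734, 0.005, 0.062], 0.72), ([0.589, -0.188, 0.133], 0.4)]
```

View pics/scene0.png

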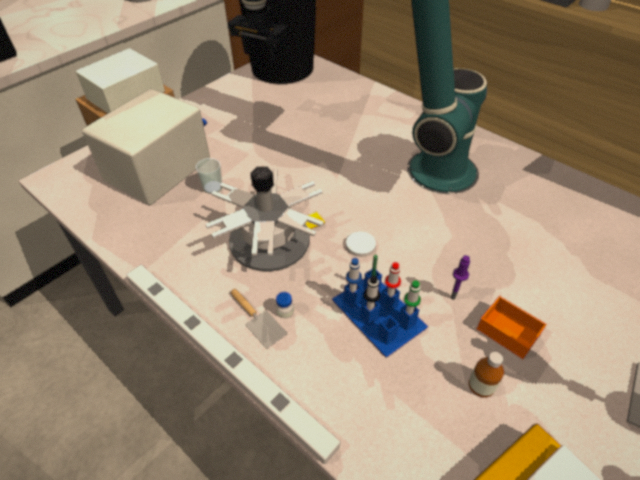

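View pics/top0.png

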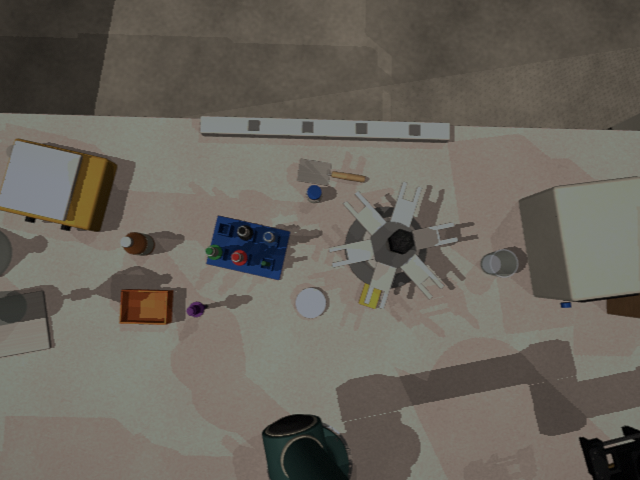

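The top view shows four pipettes in the holder: red (239,257), green (212,250), blue (268,237) and black (243,230), with no yellow. The purple look-alike stands outside at (195,309). The carousel knob is at (401,240), the tongue at (371,296), and all forks are empty.

```bash
cat > h.py <<'E'
from station import *
import cv2,numpy as np
def cam(c):
    k=get_calibration(c);K=np.array([[k["fx"],0,k["cx"]],[0,k["fy"],k["cy"]],[0,0,1]])
    R=cv2.Rodrigues(k["rvec"])[0];return K,R,np.array(k["tvec"]).ravel()
def proj(c,P):
    K,R,t=cam(c);q=K@(R@np.asarray(P,float)+t);return q[:2]/q[2]
def back(c,px,z):
    K,R,t=cam(c);o=-R.T@t;d=R.T@np.linalg.inv(K)@np.array([px[0],px[1],1.]);return o+d*(z-o[2])/d[2]
E
python3 - <<'E'
from h import *
f=cv2.imread("pics/top0.png")
a=cv2.resize(f[205:290,190:310],None,fx=6,fy=6,interpolation=cv2.INTER_CUBIC)
b=cv2.resize(f[175:310,315:485],None,fx=4.4,fy=4.4,interpolation=cv2.INTER_CUBIC)
cv2.imwrite("pics/a.png",cv2.convertScaleAbs(a,alpha=1.6));cv2.imwrite("pics/b.png",cv2.convertScaleAbs(b,alpha=1.6))
hs=cv2.cvtColor(f,cv2.COLOR_BGR2HSV)
def blob(n,m):
    m=m.astype(np.uint8);_,_,st,ce=cv2.connectedComponentsWithStats(m);print(n,[(st[i].tolist(),ce[i].round(1).tolist()) for i in range(1,len(st)) if st[i,4]>15])
H,S,V=cv2.split(hs)
blob("red",(S>150)&((H<6)|(H>174))&(V>90)); blob("green",(S>120)&(H>45)&(H<80)&(V>50)); blob("yel",(S>150)&(H>20)&(H<34)&(V>80)); blob("blue",(S>120)&(H>100)&(H<125)&(V>40)); blob("blk",(V<28))
w=get_calibration("wrist");print(w)
E
```

```text
red [([235, 250, 8, 3, 16], [239.1, 251.1]), ([232, 254, 7, 6, 36], [235.1, 256.4]), ([234, 261, 12, 4, 31], [239.6, 262.6])]
green [([211, 245, 10, 8, 25], [216.3, 247.2]), ([206, 248, 6, 6, 27], [208.7, 250.6]), ([209, 254, 12, 6, 33], [215.2, 257.1])]
yel [([55, 162, 47, 65, 864], [85.8, 196.8]), ([8, 209, 20, 5, 20], [17.5, 211.1]), ([359, 284, 22, 24, 199], [369.9, 296.5])]
blue [([308, 185, 13, 15, 149], [314.0, 192.0]), ([207, 216, 83, 64, 2644], [250.6, 248.0]), ([265, 233, 6, 7, 30], [267.6, 236.2]), ([561, 303, 10, 5, 40], [565.4, 304.7])]
blk [([26, 217, 9, 5, 31], [29.7, 219.1]), ([62, 225, 8, 5, 30], [65.4, 227.2]), ([219, 224, 5, 8, 23], [220.8, 227.7]), ([239, 225, 18, 17, 88], [249.0, 234.0]), ([229, 226, 5, 10, 22], [231.0, 230.7]), ([239, 228, 6, 6, 27], [241.5, 230.1]), ([388, 229, 26, 25, 432], [400.3, 241.5]), ([580, 294, 59, 8, 75], [611.5, 297.3]), ([194, 306, 6, 8, 26], [197.2, 308.9]), ([268, 415, 46, 19, 578], [290.6, 423.6]), ([287, 416, 62, 64, 1861], [316.2, 457.7]), ([580, 426, 60, 54, 2107], [613.5, 457.5]), ([263, 428, 16, 10, 35], [268.0, 434.4]), ([308, 432, 7, 5, 16], [310.9, 433.9])]
{'fx': 371.64829954431775, 'fy': 371.64829954431775, 'cx': 318.33154927561134, 'cy': 237.8808141540015, 'hand_eye': array([[ 4.54464310e-04, -9.65444581e-01, -2.60608047e-01,
         6.65738390e-02],
       [ 9.99999799e-01,  3.23350507e-04,  5.45981695e-04,
        -1.06506275e-03],
       [-4.42847325e-04, -2.60608243e-01,  9.65444534e-01,
        -1.44821913e-01],
       [ 0.00000000e+00,  0.00000000e+00,  0.00000000e+00,
         1.00000000e+00]])}
```

View pics/a.png

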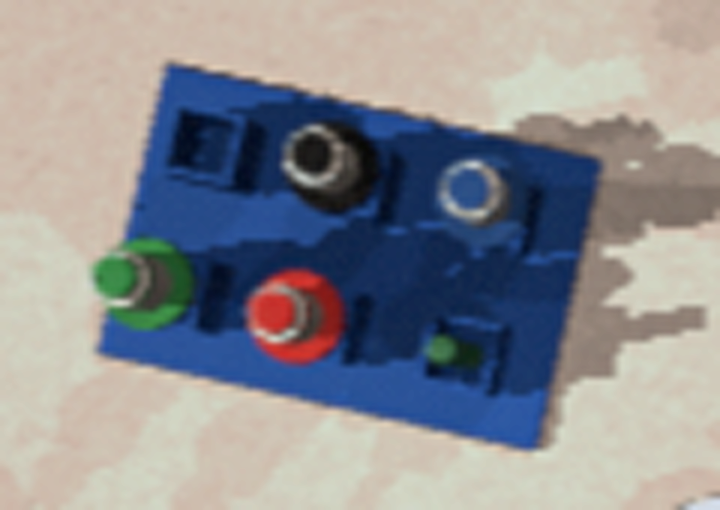

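View pics/b.png

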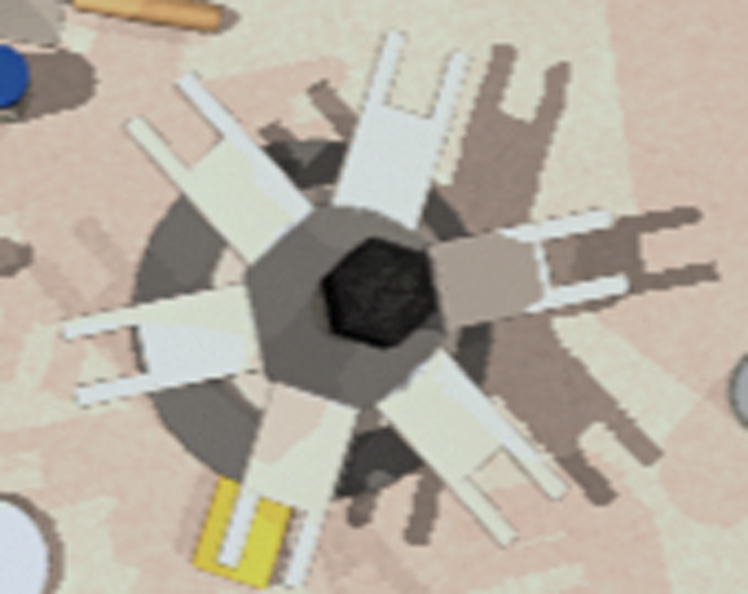

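The holder crop puts the button tops at red (272,310), green (116,277), blue (470,188) and black (315,153), with the rod at (440,348). The carousel crop puts the knob at (380,292), with the marked fork's prongs ending at (228,565) and (296,583).

```bash
cat > m.py <<'E'
from h import *
A=lambda u,v:(190+u/6-.4,205+v/6-.4)
B=lambda u,v:(315+u/4.4-.4,175+v/4.4-.4)
for n,p in dict(red=(274,310),green=(116,277),blue=(470,190),black=(315,153)).items(): print(n,back("top",A(*p),.171).round(4))
C=np.array([back("top",A(*p),.01) for p in [(168,63),(600,160),(540,450),(98,355)]]);c=C.mean(0);print("plate",C.round(3).tolist(),c.round(4))
e=(C[0]-C[1])+(C[3]-C[2]);th=np.arctan2(-e[0],e[1]);print("holder yaw",np.degrees(th),[np.linalg.norm(C[i]-C[i-1]).round(3) for i in range(4)])
R=np.array([[np.cos(th),-np.sin(th)],[np.sin(th),np.cos(th)]])
for x in(-.033,.033):
    for y in(-.066,0,.066): print((x,y),(c[:2]+R@[x,y]).round(4))
T=np.array([back("top",B(*p),.135) for p in [(395,35),(460,57),(608,217),(624,284),(563,492),(508,540),(296,583),(228,565),(80,400),(66,330),(130,122),(183,80)]])
k=back("top",B(380,292),.252);m=T.mean(0);print("knob",k,"forkmean",m)
P=(T[0::2]+T[1::2])/2-m
print("r",np.linalg.norm(P[:,:2],axis=1).round(4));a=np.degrees(np.arctan2(P[:,1],P[:,0]));print("ang",a.round(1),"mod60",(a%60).round(1))
y=back("top",(369.9,296.5),0.01);print("tongue",y,np.degrees(np.arctan2(*(y-m)[[1,0]])))
E
python3 m.py
```

```text
red [0.5534 0.1912 0.171 ]
green [0.5651 0.2555 0.171 ]
blue [0.6041 0.1137 0.171 ]
black [0.6175 0.1771 0.171 ]
plate [[0.673, 0.274, 0.01], [0.633, 0.071, 0.01], [0.497, 0.094, 0.01], [0.536, 0.3, 0.01]] [0.5847 0.1848 0.01  ]
holder yaw -10.945630754094118 [np.float64(0.14), np.float64(0.207), np.float64(0.138), np.float64(0.21)]
(-0.033, -0.066) [0.5398 0.1263]
(-0.033, 0) [0.5523 0.1911]
(-0.033, 0.066) [0.5649 0.2559]
(0.033, -0.066) [0.6046 0.1138]
(0.033, 0) [0.6171 0.1786]
(0.033, 0.066) [0.6297 0.2434]
knob [ 0.59454049 -0.19538541  0.252     ] forkmean [ 0.59440934 -0.19806889  0.135     ]
r [0.1595 0.1597 0.1599 0.1593 0.1596 0.1605]
ang [ -16.7  -76.7 -136.6  163.5  103.4   43.5] mod60 [43.3 43.3 43.4 43.5 43.4 43.5]
tongue [ 0.45669882 -0.15732446  0.01      ] 163.5180898257989
```

Call:
play_rows(
  motion=[0, 0, -1.5, -6.84, -0.1, 0, 0, -1.5, -6.84, -0.1, 0, 0, -1.5, -6.84, -0.1, 0, 0, -1.5, -6.84, -0.1, 0, 0, -1.5, -6.84, -0.1, 0, 0, -1.5, -6.84, -0.1, 0, 0, -1.5, -6.84, -0.1, 0, 0, -1.5, -6.84, -0.1, 0, 0, -1.5, -6.84, -0.1, 0, 0, -1.5, -6.84, -0.1, 0, 0, -1.5, -6.84, -0.1, 2.5, 3, 0, 0, -0.1, 2.5, 3, 0, 0, -0.1, 2.5, 3, 0, 0, -0.1, 2.5, 3, 0, 0, -0.1, 2.5, 3, 0, 0, -0.1, 2.5, 3, 0, 0, -0.1, 2.5, 3, 0, 0, -0.1, 2.5, 3, 0, 0, -0.1, 0, 0, 0, 0, -0.1],
  newtons=25,
)

```text
time: 2.77
position: [0.4173, -0.4476, 0.4039]
tool_rot: [179.8, -0.1, 90.4]
force: [-1.0, 0.0, -0.0]
opening: 0.554
grip_force: 0.0
```

Run:
```python
from h import *
B=lambda u,v:(315+u/4.4-.4,175+v/4.4-.4)
c=back("top",B(380,292),.252)
for p in [(375,238),(430,258),(437,312),(385,348),(335,325),(322,283)]:
    d=back("top",B(*p),.252)-c; print(np.degrees(np.arctan2(d[1],d[0])).round(1)%60,np.linalg.norm(d).round(4))
```

```text
5.9 0.0279
5.399999999999999 0.0314
12.0 0.0309
5.699999999999989 0.0289
7.5 0.0289
22.599999999999994 0.0301
```

Call:
play_rows(
  motion=[3.99, 0.875, 0, 0, -0.1, 3.99, 0.875, 0, 0, -0.1, 3.99, 0.875, 0, 0, -0.1, 3.99, 0.875, 0, 0, -0.1, 3.99, 0.875, 0, 0, -0.1, 3.99, 0.875, 0, 0, -0.1, 3.99, 0.875, 0, 0, -0.1, 3.99, 0.875, 0, 0, -0.1, 3.99, 0.875, 0, 0, -0.1, 3.99, 0.875, 0, 0, -0.1, 3.99, 0.875, 0, 0, -0.1, 3.99, 0.875, 0, 0, -0.1, 3.99, 0.875, 0, 0, -0.1, 3.99, 0.875, 0, 0, -0.1, 3.99, 0.875, 0, 0, -0.1, 3.99, 0.875, 0, 0, -0.1, 0, 0, 4, 0, -0.1, 0, 0, 4, 0, -0.1, 0, 0, 4, 0, -0.1, 0, 0, 0, 0, -0.1],
)

```text
time: 4.43
position: [0.5458, 0.1847, 0.2729]
tool_rot: [-179.0, 0.3, 90.1]
force: [-2.1, -1.4, -2.2]
opening: 0.552
grip_force: 0.0
```

```bash
cat > w.py <<'E'
from h import *
import sys
from scipy.spatial.transform import Rotation as Ro
def wproj(P,s):
    k=get_calibration("wrist");M=np.array(k["hand_eye"]);R=Ro.from_euler("xyz",s["tool_rot"],degrees=True).as_matrix()
    q=R.T@(np.asarray(P)-np.array(s["position"]));q=M[:3,:3].T@(q-M[:3,3])
    r=np.hypot(q[0],q[1]);th=np.arctan2(r,q[2])*k["fx"];return np.array([k["cx"]+q[0]/r*th,k["cy"]+q[1]/r*th])
def shot(n):
    s=sense();f=grab_frame("wrist");cv2.imwrite(f"pics/{n}.png",f);return s,f
E
python3 - <<'E'
from w import *
s,f=shot("w1");print(s["position"],s["tool_rot"])
for p in [(.5528,.191,.171),(.565,.2557,.171),(.6044,.1138,.171),(.6173,.178,.171)]:
    q=wproj(p,s);print(q);cv2.drawMarker(f,tuple(int(v) for v in q),(255,0,255),0,14)
cv2.imwrite("pics/w1m.png",f)
E
```

```text
[0.54577677 0.18470214 0.27291725] [-179.00607225    0.3056758    90.11819946]
[331.7337299  229.75034441]
[351.17450276 134.31522292]
[397.71348502 328.62212887]
[422.27035506 248.37391212]
```

View pics/w1m.png

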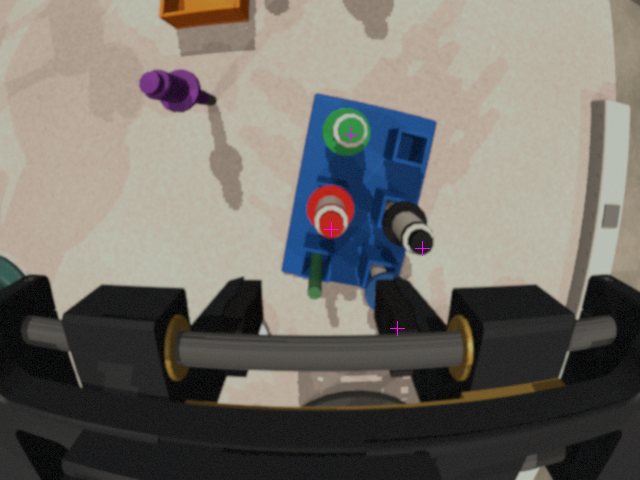

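The wrist picture shows red at (331,224), against a prediction of (331,229), so the measurements agree to about 2 mm. I'll descend on red.

Call:
play_rows(
  motion=[0, 0, 0, 0, -0.1, 0, 0, 3, 0, -0.1, 0, 0, 3, 0, -0.1, 0, 0, 3, 0, -0.1, 0, 0, 3, 0, -0.1, 0, 0, 2.4, 0, -0.1, 0, 0, 1, 0, -0.1, 0, 0, 0, 0, -0.1, 0, 0, 0, 0, -0.1],
)

```text
time: 5.23
position: [0.554, 0.1867, 0.1326]
tool_rot: [179.8, -0.1, 90.0]
force: [0.2, 0.2, 0.1]
opening: 0.553
grip_force: 0.0
```

Call:
play_rows(
  motion=[0.45, 0, 0.7, 0, -0.1, 0, 0, 0.6, 0, -0.1, 0, 0, 0, 0, 1, 0, 0, 0, 0, 1, 0, 0, 0, 0, 1, 0, 0, 0, 0, 1, 0, 0, 0, 0, 1, 0, 0, 0, 0, 1, 0, 0, 0, 0, 1],
  newtons=25,
)

```text
time: 5.98
position: [0.552, 0.1909, 0.117]
tool_rot: [180.0, -0.0, 90.1]
force: [0.7, -0.4, 1.4]
opening: 0.267
grip_force: 25.0
```

Call:
play_rows(
  motion=[0, 0, -1.5, 0, 1, 0, 0, -2.5, 0, 1, 0, 0, -3, 0, 1, 0, 0, -3, 0, 1, 0, 0, -3, 0, 1, 0, 0, -2, 0, 1, -3.02, -1.32, 0, 0, 1, -3.02, -1.32, 0, 0, 1, -3.02, -1.32, 0, 0, 1, -3.02, -1.32, 0, 0, 1, -3.02, -1.32, 0, 0, 1, -3.02, -1.32, 0, 0, 1, -3.02, -1.32, 0, 0, 1, -3.02, -1.32, 0, 0, 1, -3.02, -1.32, 0, 0, 1, -3.02, -1.32, 0, 0, 1, -3.02, -1.32, 0, 0, 1, 0, 0, 0, 0, 1, 0, 0, 0, 0, 1],
)

```text
time: 7.57
position: [0.4061, -0.1427, 0.2666]
tool_rot: [-180.0, -0.0, 89.8]
force: [0.6, 0.9, -1.2]
opening: 0.265
grip_force: 25.0
```

```bash
cat > load.py <<'E'
from w import *
n=sys.argv[1]
s,f=shot(n);print(s["position"].round(4),s["tool_rot"].round(1),s["opening"])
c=np.array([.5945,-.197]);a=np.radians(163.5)
for t in (-.0165,.0165):
    p=c+.162*np.array([np.cos(a),np.sin(a)])+t*np.array([-np.sin(a),np.cos(a)])
    q=wproj((*p,.135),s);cv2.drawMarker(f,tuple(int(v) for v in q),(255,0,255),0,14)
p=c+.13*np.array([np.cos(a),np.sin(a)]);q=wproj((*p,.135),s);cv2.drawMarker(f,tuple(int(v) for v in q),(0,255,255),0,14)
cv2.imwrite(f"pics/{n}m.png",f)
E
python3 load.py l1
```

```text
[ 0.4061 -0.1427  0.2666] [-180.    -0.    89.8] 0.2648260668640964
```

View pics/l1m.png

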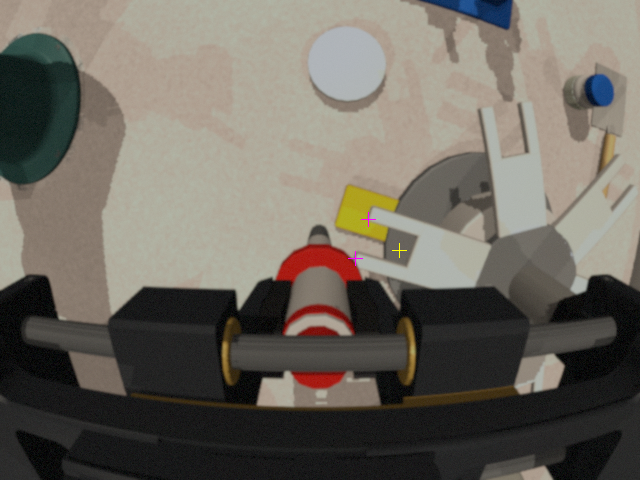

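Red hangs in the gripper, and the marked fork's prong tips at (370,213) and (357,256) lie within 2–3 mm of my markers, slightly towards +y. Next I lower outside the fork, slide in and set down.

Call:
play_rows(
  motion=[0.26, 0, 2.5, 0, 1, 0, 0, 3, 0, 1, 0, 0, 3, 0, 1, 0, 0, 2, 0, 1, 0, 0, 0.4, 0, 1, 0, 0, 0, 0, 1, -0.38, 1.28, 0, 0, 1, -0.38, 1.28, 0, 0, 1, -0.38, 1.28, 0, 0, 1, -0.38, 1.28, 0, 0, 1, -0.38, 1.28, 0, 0, 1, 0, 0, 0, 0, 1, 0, 0, 0, 0, 1, 0, 0, 0, 0, 1],
)

```text
time: 8.78
position: [0.4714, -0.1576, 0.1587]
tool_rot: [179.9, 0.0, 90.1]
force: [0.3, -0.4, 0.0]
opening: 0.266
grip_force: 25.0
```

Call:
play_rows(
  motion=[0, 0, 0.6, 0, 1, 0, 0, 0.4, 0, 1, 0, 0, 0.2, 0, 1, 0, 0, 0, 0, 1, 0, 0, 0, 0, 1],
)

```text
time: 9.2
position: [0.4707, -0.1577, 0.147]
tool_rot: [180.0, -0.0, 90.1]
force: [-3.8, 2.8, 9.5]
opening: 0.264
grip_force: 25.0
```

Run:
```python
from h import *
s=sense();print(s["position"],s["force"])
f=grab_frame("top");cv2.imwrite("pics/t1.png",f)
f2=grab_frame("scene");a=f2[150:330,150:390]
cv2.imwrite("pics/s1.png",cv2.convertScaleAbs(cv2.resize(a,None,fx=3,fy=3,interpolation=cv2.INTER_CUBIC),alpha=1.3))
```

```text
[ 0.47065664 -0.15770903  0.14697871] [-3.80551266  2.75888383  9.46401849]
```

View pics/s1.png

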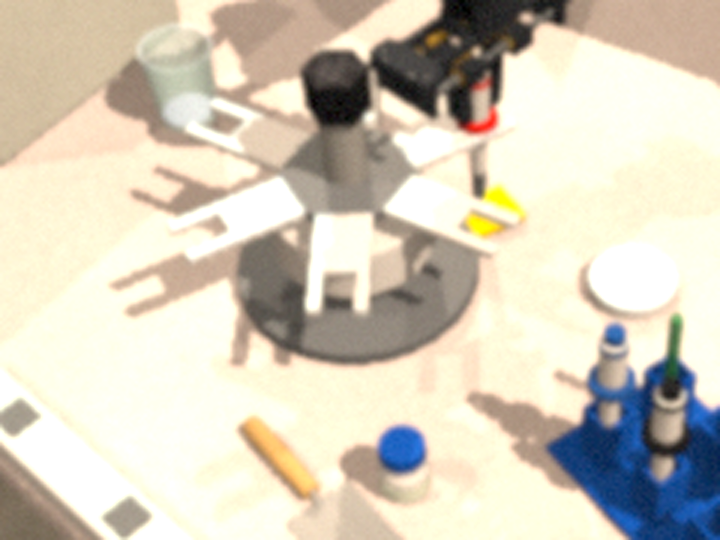

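The scene picture shows red between the prongs over the yellow tongue, with its collar on them. I'll ease 2 mm outward, release and rise.

Call:
play_rows(
  motion=[0.06, -0.2, -0.05, 0, 1, 0, 0, 0, 0, 1, 0, 0, 0, 0, -0.1, 0, 0, 0, 0, -0.1, 0, 0, 0, 0, -0.1, 0, 0, 0, 0, -0.1, 0, 0, -1, 0, -0.1, 0, 0, -2, 0, -0.1, 0, 0, -3, 0, -0.1, 0, 0, -3, 0, -0.1, 0, 0, -3, 0, -0.1, 0, 0, -3, 0, -0.7, 0, 0, 0, 0, -1],
)

```text
time: 10.38
position: [0.4722, -0.1585, 0.3043]
tool_rot: [179.3, 0.3, 90.1]
force: [1.7, -0.1, 1.0]
opening: 0.679
grip_force: 0.0
```

Run:
```python
from w import *
s=sense();print(s["position"],s["force"])
f=grab_frame("top")
cv2.imwrite("pics/t2.png",cv2.convertScaleAbs(cv2.resize(f[175:310,195:485],None,fx=2.7,fy=2.7,interpolation=cv2.INTER_CUBIC),alpha=1.5))
```

```text
[ 0.47220322 -0.15847506  0.30433026] [ 1.74607426 -0.13909572  1.01273333]
```

View pics/t2.png

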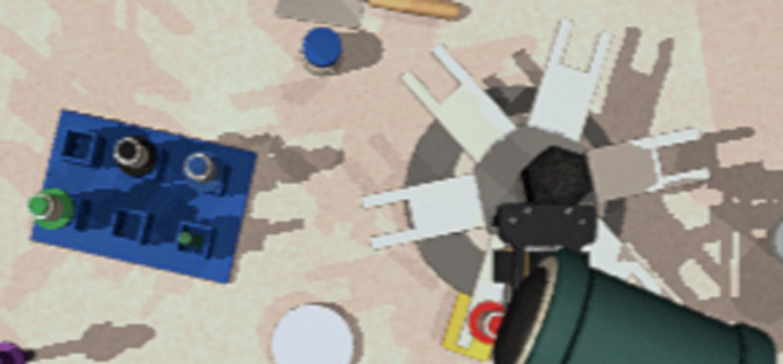

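The top picture shows red hanging at the mark, with its button at (487,322), and the holder unmoved. On to the knob.

Call:
play_rows(
  motion=[-0.95, 3.06, 0, 0, -1, -0.95, 3.06, 0, 0, -1, -0.95, 3.06, 0, 0, -1, -0.95, 3.06, 0, 0, -1, 0, 0, 0, 5.53, -1, 0, 0, 0, 5.53, -1, 0, 0, 0, 5.53, -1, 0, 0, 0, 0, -1, 0, 0, 0, 0, -1],
)

```text
time: 11.18
position: [0.5908, -0.1949, 0.2948]
tool_rot: [-179.9, -0.0, 73.6]
force: [-0.7, -0.5, -0.0]
opening: 0.999
grip_force: 0.0
```

Run:
```python
from w import *
s,f=shot("k1");print(s["position"],s["tool_rot"],s["opening"])
for a in (13.5,73.5,133.5,193.5,253.5,313.5):
    a=np.radians(a);q=wproj((.5945+.0289*np.cos(a),-.1965+.0289*np.sin(a),.252),s);cv2.drawMarker(f,tuple(int(v) for v in q),(255,0,255),0,14)
cv2.imwrite("pics/k1m.png",f)
```

```text
[ 0.59081642 -0.19489473  0.29478333] [-1.79861217e+02 -1.03595264e-02  7.36329843e+01] 0.9993280479187697
```

View pics/k1m.png

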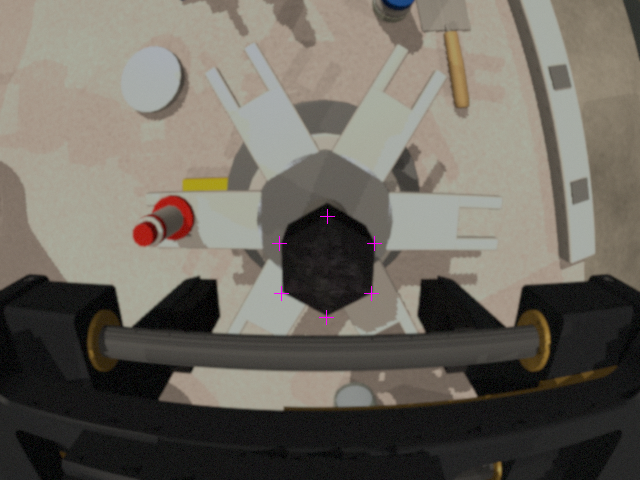

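The markers fit the knob to about 2 mm and the flats are aligned with the fingers. I'll descend, grip and turn 60° anticlockwise.

Call:
play_rows(
  motion=[0.1, 0.4, 1.5, 0, -1, 0, 0, 2, 0, -1, 0, 0, 2, 0, -1, 0, 0, 1.6, 0, -1, 0, 0, 0.8, 0, -1, 0, 0, 0, 0, 1, 0, 0, 0, 0, 1, 0, 0, 0, 0, 1, 0, 0, 0, 0, 1, 0, 0, 0, 0, 1, 0, 0, 0, 0, 1, 0, 0, 0, 0, 1],
  newtons=40,
)

```text
time: 12.23
position: [0.5957, -0.1954, 0.2184]
tool_rot: [179.9, 0.0, 73.5]
force: [-1.0, 0.5, 3.8]
opening: 0.565
grip_force: 40.0
```

Call:
play_rows(
  motion=[0, 0, 0, -3, 1, 0, 0, 0, -4, 1, 0, 0, 0, -5, 1, 0, 0, 0, -5, 1, 0, 0, 0, -5, 1, 0, 0, 0, -5, 1, 0, 0, 0, -5, 1, 0, 0, 0, -5, 1, 0, 0, 0, -5, 1, 0, 0, 0, -5, 1, 0, 0, 0, -5, 1, 0, 0, 0, -4, 1, 0, 0, 0, -3, 1, 0, 0, 0, -1, 1, 0, 0, 0, 0, 1, 0, 0, 0, 0, 1],
)

```text
time: 13.57
position: [0.5939, -0.1958, 0.2183]
tool_rot: [-179.9, -0.1, 133.5]
force: [-7.9, -1.4, 5.9]
opening: 0.567
grip_force: 40.0
```

Call:
play_rows(
  motion=[0, 0, 0, 0, -1, 0, 0, 0, 0, -1, 0, 0, 0, 0, -1, 0, 0, 0, 0, -1, 0, 0, -2, 0, -1, 0, 0, -3, 0, -1, 0, 0, -3, 0, -1, 0, 0, -3, 0, -1, 3, 0, 0, 6.2, -1, 0, 0, 0, 6.2, -1, 0, 0, 0, 6.2, -1, 0, 0, 0, 6.2, -0.1, 0, 0, 0, 6.2, -0.1, 0, 0, 0, 6.2, -0.1, 0, 0, 0, 6.3, -0.1, 0, 0, 0, 0, -0.1, 0, 0, 0, 0, -0.1],
)

```text
time: 14.98
position: [0.575, -0.1734, 0.3271]
tool_rot: [-180.0, -0.0, 90.2]
force: [-0.3, 0.4, 0.8]
opening: 0.57
grip_force: 0.0
```

```bash
cat > t.py <<'E'
from w import *
# holder pose from the blue plate's rectangle in the top picture + difference to first picture
f=grab_frame("top");n=sys.argv[1];cv2.imwrite(f"pics/{n}.png",f)
print(sense()["position"].round(4),sense()["tool_rot"].round(1))
def pose(f):
    H,S,V=cv2.split(cv2.cvtColor(f,cv2.COLOR_BGR2HSV));m=((S>120)&(H>100)&(H<128)).astype(np.uint8)
    m=cv2.morphologyEx(m,cv2.MORPH_CLOSE,np.ones((9,9)));k,l,st,ce=cv2.connectedComponentsWithStats(m);i=1+np.argmax(st[1:,4])
    (c,wh,a)=cv2.minAreaRect(cv2.findContours((l==i).astype(np.uint8),0,1)[0][0]);return back("top",c,.01)[:2].round(4),np.round(wh,1),round(a,1)
print("first",pose(cv2.imread("pics/top0.png")),"now",pose(f))
cv2.imwrite(f"pics/{n}c.png",cv2.convertScaleAbs(cv2.resize(f[175:310,195:485],None,fx=2.7,fy=2.7,interpolation=cv2.INTER_CUBIC),alpha=1.5))
E
python3 t.py t3
```

```text
[ 0.575  -0.1735  0.3271] [-180.    -0.    90.2]
first (array([0.5849, 0.1856]), array([74.2, 49.2]), 12.6) now (array([0.6018, 0.174 ]), array([74.1, 49.2]), 12.8)
```

View pics/t3c.png

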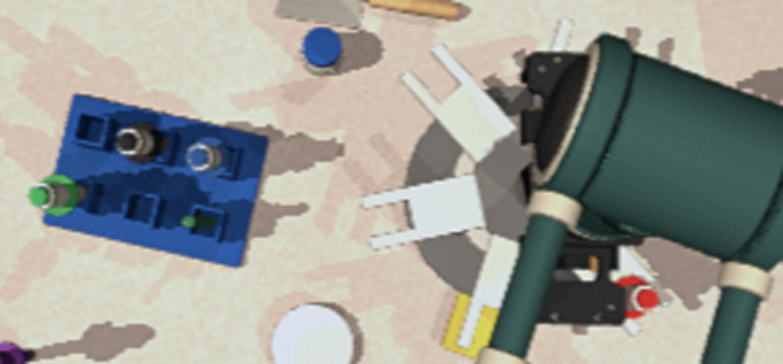

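The holder has been knocked by about (+17, −12) mm, and the pipettes lean in their cups. The next fork is at the mark, and red hangs clockwise-right at (640,297). I'll look from close by.

Call:
play_rows(
  motion=[3.8, 0.1, 0, 0, -0.1, 3.8, 0.1, 0, 0, -0.1, 3.8, 0.1, 0, 0, -0.1, 3.8, 0.1, 0, 0, -0.1, 3.8, 0.1, 0, 0, -0.1, 3.8, 0.1, 0, 0, -0.1, 3.8, 0.1, 0, 0, -0.1, 3.8, 0.1, 0, 0, -0.1, 3.8, 0.1, 0, 0, -0.1, 2, 0, -2, 0, -0.1, 0, 0, -1, 0, -0.1, 0, 0, 0, 0, -0.1, 0, 0, 0, 0, -0.1],
)

```text
time: 16.12
position: [0.5845, 0.188, 0.3581]
tool_rot: [179.9, 0.0, 90.0]
force: [0.1, 0.0, -0.7]
opening: 0.55
grip_force: 0.0
```

Run:
```python
from w import *
s,f=shot("g1");print(s["position"],s["tool_rot"])
th=np.radians(-10.9);R=np.array([[np.cos(th),-np.sin(th)],[np.sin(th),np.cos(th)]]);c=np.array([.5847,.1848])+[.0169,-.0116]
for n,o in dict(green=(-.033,.066),blue=(.033,-.066),black=(.033,0),red=(-.033,0),rod=(-.033,-.066),e=(.033,.066)).items():
    p=c+R@o;q=wproj((*p,.171),s);q2=wproj((*p,.07),s);print(n,p,q)
    cv2.drawMarker(f,tuple(int(v) for v in q),(255,0,255),0,14);cv2.drawMarker(f,tuple(int(v) for v in q2),(0,255,255),0,10)
cv2.imwrite("pics/g1m.png",f)
```

```text
[0.58452285 0.18797294 0.35812393] [1.79885339e+02 1.27576329e-02 9.00487262e+01]
green [0.58167566 0.24424942] [315.24913281 152.54833032]
blue [0.62152434 0.10215058] [355.911278   300.58885333]
black [0.63400464 0.16695985] [371.49622547 236.88388426]
red [0.56919536 0.17944015] [301.6456259  223.66199334]
rod [0.55671506 0.11463087] [289.58191734 288.98416536]
e [0.64648494 0.23176913] [387.25345649 167.37956096]
```

View pics/g1m.png

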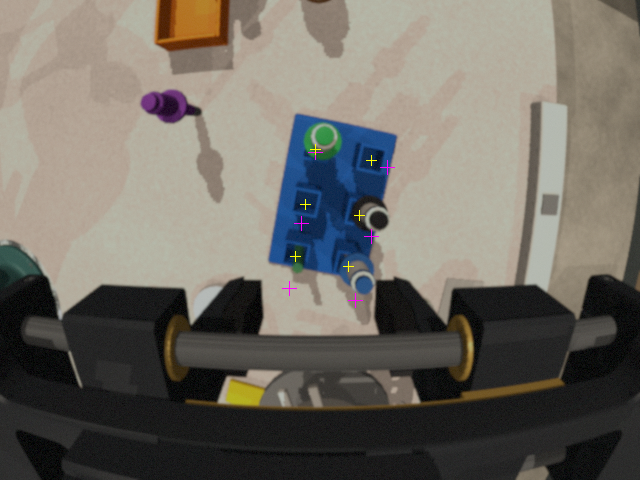

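The empty cups match my markers. The pipettes lean about 8°, with button tops about 17 mm towards +y and 7 mm towards +x. I'll close along the lean (yaw 169) near the cup centre so the pads stand the pipette up.

Call:
play_rows(
  motion=[3, 0, 0, -6.58, -0.27, 0, 0, 0, -6.58, -0.27, 0, 0, 0, -6.58, -0.27, 0, 0, 0, -6.58, -0.27, 0, 0, 0, -6.58, -0.27, 0, 0, 0, -6.58, -0.27, 0, 0, 0, -6.58, -0.27, 0, 0, 0, -6.58, -0.27, 0, 0, 0, -6.58, -0.27, 0, 0, 0, -6.58, -0.27, 0, 0, 0, -6.58, -0.27, 0, 0, 0, -6.62, -0.27, 0.6, 3.05, 0, 0, -0.27, 0, 0, 0, 0, -0.27, 0, 0, 0, 0, -0.27],
)

```text
time: 17.42
position: [0.5838, 0.2485, 0.3559]
tool_rot: [-179.9, -0.1, 169.0]
force: [0.8, -0.1, -0.3]
opening: 0.639
grip_force: 0.0
```

Call:
play_rows(
  motion=[0, 0, 3, 0, -0.27, 0, 0, 3, 0, -0.27, 0, 0, 3, 0, -0.27, 0, 0, 3, 0, -0.27, 0, 0, 3, 0, -0.27, 0, 0, 3, 0, -0.27, 0, 0, 2.5, 0, -0.27, 0, 0, 2, 0, -0.27, 0, 0, 1, 0, -0.27, 0, 0, 0, 0, -0.27, 0, 0, 0, 0, -0.27],
  newtons=20,
)

```text
time: 18.33
position: [0.584, 0.2485, 0.1221]
tool_rot: [-180.0, -0.0, 168.9]
force: [0.2, 0.7, 0.9]
opening: 0.636
grip_force: 0.0
```

Call:
play_rows(
  motion=[0, 0, 0.4, 0, -0.27, 0, 0, 0, 0, 0.3, 0, 0, 0, 0, 0.4, 0, 0, 0, 0, 0.5, 0, 0, 0, 0, 1, 0, 0, 0, 0, 1, 0, 0, 0, 0, 1, 0, 0, 0, 0, 1],
)

```text
time: 19.0
position: [0.5842, 0.2497, 0.1187]
tool_rot: [180.0, 0.0, 169.0]
force: [-0.5, 0.6, 1.6]
opening: 0.27
grip_force: 20.1
```

Run:
```python
from w import *
s,f=shot("g2");print(s["position"],s["force"],s["opening"],s["grip_force"]);cv2.imwrite("pics/g2c.png",f[:420,150:500])
```

```text
[0.58423855 0.24972634 0.11867734] [-0.47369065  0.60364376  1.55239642] 0.27025828737388863 20.073600551113486
```

View pics/g2c.png

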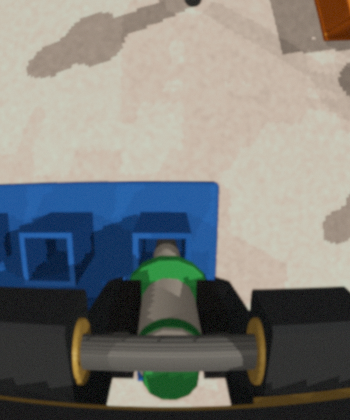

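Green is held and stands upright between the pads. I'll lift and carry it to the outside of the fork.

Call:
play_rows(
  motion=[0, 0, -1.5, 0, 1, 0, 0, -2.5, 0, 1, 0, 0, -3, 0, 1, 0, 0, -3, 0, 1, 0, 0, -3, 0, 1, 0, 0, -2, 0, 1, 0.825, -3.47, 0, 0, 1, 0.825, -3.47, 0, 0, 1, 0.825, -3.47, 0, 0, 1, 0.825, -3.47, 0, 0, 1, 0.825, -3.47, 0, 0, 1, 0.825, -3.47, 0, 0, 1, 0.825, -3.47, 0, 0, 1, 0.825, -3.47, 0, 0, 1, 0.825, -3.47, 0, 0, 1, 0.825, -3.47, 0, 0, 1, 0.825, -3.47, 0, 0, 1, 0.825, -3.47, 0, 0, 1, 0, 0, 0, 0, 1, 0, 0, 0, 0, 1],
  newtons=25,
)

```text
time: 20.72
position: [0.4063, -0.1415, 0.268]
tool_rot: [180.0, -0.0, 168.7]
force: [0.2, -0.1, 0.2]
opening: 0.264
grip_force: 25.0
```

```bash
python3 load.py l2; python3 t.py t4; python3 -c "
import cv2;cv2.imwrite('pics/l2c.png',cv2.imread('pics/l2m.png'))"
```

```text
[ 0.4063 -0.1415  0.268 ] [180.   -0.  168.7] 0.26397542431719395
[ 0.4072 -0.1398  0.268 ] [180.   -0.  168.9]
first (array([0.5849, 0.1856]), array([74.2, 49.2]), 12.6) now (array([0.6018, 0.1743]), array([74.3, 49.2]), 12.8)
```

View pics/l2c.png

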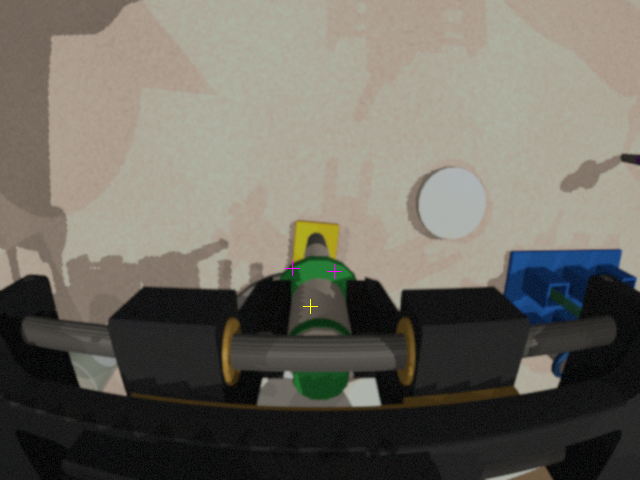

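Call:
play_rows(
  motion=[0, 0, 2.5, 0, 1, 0, 0, 3, 0, 1, 0, 0, 3, 0, 1, 0, 0, 2, 0, 1, 0, 0, 0.4, 0, 1, 0, 0, 0, 0, 1, -1.28, -0.11, 0, 0, 1, -1.28, -0.11, 0, 0, 1, -1.28, -0.11, 0, 0, 1, -1.28, -0.11, 0, 0, 1, -1.28, -0.11, 0, 0, 1, 0, 0, 0, 0, 1, 0, 0, 0, 0, 1, 0, 0, 0, 0, 1],
)

```text
time: 21.98
position: [0.4695, -0.1576, 0.1602]
tool_rot: [-180.0, 0.1, 169.0]
force: [-0.3, 0.1, -0.5]
opening: 0.261
grip_force: 25.0
```

Call:
play_rows(
  motion=[0, 0, 0.5, 0, 1, 0, 0, 0.3, 0, 1, 0, 0, 0, 0, 1, 0, 0, 0, 0, 1],
)

```text
time: 22.32
position: [0.4683, -0.1577, 0.1508]
tool_rot: [180.0, -0.1, 169.0]
force: [0.5, 0.7, -0.1]
opening: 0.261
grip_force: 25.0
```

Call:
play_rows(
  motion=[0, 0, 0.15, 0, 1, 0, 0, 0.1, 0, 1, 0, 0, 0, 0, 1, 0, 0, 0, 0, 1],
)

```text
time: 22.65
position: [0.4689, -0.158, 0.1491]
tool_rot: [-180.0, -0.0, 169.0]
force: [-2.5, 1.0, 4.1]
opening: 0.262
grip_force: 25.0
```

Call:
play_rows(
  motion=[0, 0, 0, 0, -0.1, 0, 0, 0, 0, -0.1, 0, 0, 0, 0, -0.1, 0, 0, 0, 0, -0.1, 0, 0, -1, 0, -0.1, 0, 0, -2, 0, -0.1, 0, 0, -3, 0, -0.1, 0, 0, -3, 0, -0.1, 0, 0, -3, 0, -0.1, 0, 0, -3, 0, -0.7, 0, 0, 0, 0, -1, -3.27, -0.32, 0, 0, -1, -3.27, -0.32, 0, 0, -1, -3.27, -0.32, 0, 0, -1, -3.27, -0.32, 0, 0, -1, 0, 0, 0, 0, -1, 0, 0, 0, 0, -1],
)

```text
time: 24.07
position: [0.5955, -0.1956, 0.2972]
tool_rot: [180.0, -0.1, 169.0]
force: [-0.8, -0.9, -0.2]
opening: 1.0
grip_force: 0.0
```

```bash
cat > hang.py <<'E'
from w import *
# compare the hung pipettes' button pixels with those expected hanging upright (button 0.201, collar 0.143)
f=grab_frame("top");s=sense();print(s["position"].round(4),s["tool_rot"].round(1))
H,S,V=cv2.split(cv2.cvtColor(f,cv2.COLOR_BGR2HSV))
M=dict(red=(S>130)&((H<6)|(H>174))&(V>70),green=(S>100)&(H>45)&(H<80)&(V>45),blue=(S>120)&(H>100)&(H<125)&(V>40),black=V<32)
for a in sys.argv[1:]:
    n,ang=a.split("=");t=np.radians(float(ang));p=(.5945+.13*np.cos(t),-.1965+.13*np.sin(t))
    b=proj("top",(*p,.201));c=proj("top",(*p,.143));u,v=b.astype(int);m=np.zeros_like(V);cv2.circle(m,(u,v),14,1,-1)
    ys,xs=np.nonzero(M[n]&(m>0));print(n,"expect button",b.round(1),"collar",c.round(1),"pixels",len(xs),"x",xs.min() if len(xs) else 0,xs.max() if len(xs) else 0,"y",ys.min() if len(xs) else 0,ys.max() if len(xs) else 0)
for n in("pip_green","pip_red"): print(n,[(np.round(d["at"],3).tolist(),round(d["confidence"],2)) for d in recognise(n,"top")])
E
python3 hang.py red=223.5 green=163.5
```

```text
[ 0.5946 -0.1953  0.2977] [ 1.80e+02 -1.00e-01  1.69e+02]
red expect button [434.7 283.4] collar [428.4 282.9] pixels 130 x 421 438 y 277 292
green expect button [381. 295.] collar [377.5 293.9] pixels 106 x 370 385 y 286 301
pip_green [([0.475, -0.153, 0.148], 0.67)]
pip_red [([0.495, -0.28, 0.151], 0.8), ([0.422, 0.292, 0.112], 0.55)]
```

Call:
play_rows(
  motion=[0, 0, 0, 7.1, -1, 0, 0, 0, 7.1, -1, 0, 0, 0, 7.1, -1, 0, 0, 0, 7.1, -1, 0, 0, 0, 7.1, -1, 0, 0, 0, 0, -1, 0, 0, 1.5, 0, -1, 0, 0, 2, 0, -1, 0, 0, 2, 0, -1, 0, 0, 1.6, 0, -1, 0, 0, 0.8, 0, -1, 0, 0, 0, 0, 1, 0, 0, 0, 0, 1, 0, 0, 0, 0, 1, 0, 0, 0, 0, 1, 0, 0, 0, 0, 1, 0, 0, 0, 0, 1, 0, 0, 0, 0, 1],
  newtons=40,
)

```text
time: 25.72
position: [0.5946, -0.1965, 0.2209]
tool_rot: [-179.9, 0.1, 133.5]
force: [-2.6, -2.6, 3.8]
opening: 0.561
grip_force: 40.0
```

Call:
play_rows(
  motion=[0, 0, 0, -3, 1, 0, 0, 0, -4, 1, 0, 0, 0, -5, 1, 0, 0, 0, -5, 1, 0, 0, 0, -5, 1, 0, 0, 0, -5, 1, 0, 0, 0, -5, 1, 0, 0, 0, -5, 1, 0, 0, 0, -5, 1, 0, 0, 0, -5, 1, 0, 0, 0, -5, 1, 0, 0, 0, -4, 1, 0, 0, 0, -3, 1, 0, 0, 0, -1, 1, 0, 0, 0, 0, 1, 0, 0, 0, 0, 1],
)

```text
time: 27.05
position: [0.5943, -0.1974, 0.2209]
tool_rot: [-179.8, -0.1, -166.5]
force: [-4.4, -6.1, 5.0]
opening: 0.566
grip_force: 40.0
```

Call:
play_rows(
  motion=[0, 0, 0, 0, -1, 0, 0, 0, 0, -1, 0, 0, 0, 0, -1, 0, 0, 0, 0, -1, 0, 0, -2, 0, -1, 0, 0, -3, 0, -1, 0, 0, -3, 0, -1, 0, 0, -3, 0, -1, 0, 0, -2, 6.1, -1, 0, 0, 0, 6.1, -1, 0, 0, 0, 6.1, -0.27, 0, 0, 0, 6.2, -0.27, 0, 0, 0, 0, -0.27, 0, 0, 0, 0, -0.27],
)

```text
time: 28.22
position: [0.5949, -0.1951, 0.3495]
tool_rot: [180.0, -0.0, 169.2]
force: [-0.3, -0.4, -0.2]
opening: 0.724
grip_force: 0.0
```

```bash
python3 hang.py red=283.5 green=223.5; python3 t.py t5
python3 - <<'E'
from h import *
f=cv2.imread("pics/t5.png");g=cv2.imread("pics/t3.png");h=cv2.imread("pics/t4.png")
for n,b in(("t3-t4",g),("t5-t4",f)):
    d=cv2.absdiff(b,h)[205:285,225:300].max(2);print(n,(d>40).sum())
E
```

```text
[ 0.5949 -0.1952  0.3494] [180.   -0.  169.2]
red expect button [450.4 231.2] collar [443.4 233.4] pixels 0 x 0 0 y 0 0
green expect button [434.7 283.4] collar [428.4 282.9] pixels 113 x 421 437 y 276 290
pip_green [([0.499, -0.277, 0.162], 0.65)]
pip_red [([0.421, 0.289, 0.108], 0.65), ([0.572, -0.17, 0.134], 0.6)]
[ 0.5949 -0.1953  0.3494] [180.   -0.  169.1]
first (array([0.5849, 0.1856]), array([74.2, 49.2]), 12.6) now (array([0.6018, 0.174 ]), array([74.1, 49.1]), 12.8)
t3-t4 274
t5-t4 4
```

Call:
play_rows(
  motion=[0.33, 3.36, 0, 0, -0.27, 0.33, 3.36, 0, 0, -0.27, 0.33, 3.36, 0, 0, -0.27, 0.33, 3.36, 0, 0, -0.27, 0.33, 3.36, 0, 0, -0.27, 0.33, 3.36, 0, 0, -0.27, 0.33, 3.36, 0, 0, -0.27, 0.33, 3.36, 0, 0, -0.27, 0.33, 3.36, 0, 0, -0.27, 0, 0, 0, 0, -0.27, 0, 0, 0, 0, -0.27],
)

```text
time: 29.33
position: [0.6234, 0.1088, 0.3493]
tool_rot: [-180.0, -0.0, 169.2]
force: [0.0, 0.8, -0.3]
opening: 0.635
grip_force: 0.0
```

```bash
python3 hang.py red=283.5 green=223.5
python3 - <<'E'
from w import *
s,f=shot("b1");print(s["position"],s["tool_rot"])
for n in("pip_blue","pip_black"):
    print(n,[(np.round(d["at"],3).tolist(),round(d["confidence"],2)) for d in recognise(n,"wrist")],[(np.round(d["at"],3).tolist(),round(d["confidence"],2)) for d in recognise(n,"top")])
E
```

```text
[0.6234 0.1075 0.3494] [-180.    -0.   169.1]
red expect button [450.4 231.2] collar [443.4 233.4] pixels 133 x 438 455 y 228 242
green expect button [434.7 283.4] collar [428.4 282.9] pixels 112 x 421 437 y 276 290
pip_green [([0.621, -0.321, 0.154], 0.53), ([0.5, -0.278, 0.164], 0.47)]
pip_red [([0.615, -0.321, 0.155], 0.59), ([0.434, 0.011, 0.017], 0.16)]
[0.62354242 0.10603627 0.34961168] [-1.79963440e+02 -3.09790019e-03  1.68955944e+02]
pip_blue [([0.622, 0.111, 0.133], 0.93)] []
pip_black [([0.635, 0.179, 0.13], 0.72)] []
```

Call:
play_rows(
  motion=[0, 0.15, 3, 0, -0.27, 0, 0, 3, 0, -0.27, 0, 0, 3, 0, -0.27, 0, 0, 3, 0, -0.27, 0, 0, 3, 0, -0.27, 0, 0, 3, 0, -0.27, 0, 0, 2.2, 0, -0.27, 0, 0, 2, 0, -0.27, 0, 0, 1, 0, -0.27, 0, 0, 0, 0, -0.27, 0, 0, 0, 0, -0.27],
  newtons=20,
)

```text
time: 30.65
position: [0.6239, 0.1082, 0.1178]
tool_rot: [-180.0, -0.0, 168.9]
force: [-0.1, 0.7, 0.9]
opening: 0.641
grip_force: 0.0
```

Call:
play_rows(
  motion=[0, 0, 0, 0, -0.27, 0, 0, 0, 0, 0.3, 0, 0, 0, 0, 0.4, 0, 0, 0, 0, 0.5, 0, 0, 0, 0, 1, 0, 0, 0, 0, 1, 0, 0, 0, 0, 1, 0, 0, 0, 0, 1],
)

```text
time: 31.32
position: [0.6241, 0.1085, 0.1181]
tool_rot: [180.0, 0.0, 169.0]
force: [-0.9, -0.4, 2.0]
opening: 0.272
grip_force: 20.2
```

Call:
play_rows(
  motion=[0, 0, -1.5, 0, 1, 0, 0, -2.5, 0, 1, 0, 0, -3, 0, 1, 0, 0, -3, 0, 1, 0, 0, -3, 0, 1, 0, 0, -2, 0, 1, 1.65, -2.85, 0, 0, 1, 1.65, -2.85, 0, 0, 1, 1.65, -2.85, 0, 0, 1, 1.65, -2.85, 0, 0, 1, 1.65, -2.85, 0, 0, 1, 1.65, -2.85, 0, 0, 1, 1.65, -2.85, 0, 0, 1, 1.65, -2.85, 0, 0, 1, 1.65, -2.85, 0, 0, 1, 1.65, -2.85, 0, 0, 1, 0, 0, 0, 0, 1, 0, 0, 0, 0, 1, 0, 0, 0, 0, 1],
  newtons=25,
)

```text
time: 32.9
position: [0.4075, -0.1395, 0.2676]
tool_rot: [180.0, 0.0, 168.9]
force: [-0.2, 0.0, -0.7]
opening: 0.266
grip_force: 25.1
```

```bash
python3 t.py t6
python3 - <<'E'
from w import *
s,f=shot("l3");print(s["position"],s["opening"])
print([(np.round(d["at"],3).tolist(),round(d["confidence"],2)) for d in recognise("pip_blue","wrist")])
# held pipette: compare columns/rows of handle+collar region with the green picture l2
g=cv2.imread("pics/l2.png")
for n,im,lo,hi in(("green",g,40,85),("blue",f,98,130)):
    H,S,V=cv2.split(cv2.cvtColor(im,cv2.COLOR_BGR2HSV));m=((S>90)&(H>lo)&(H<hi));m[:, :240]=0;m[:,400:]=0
    ys,xs=np.nonzero(m[:410]);print(n,xs.min(),xs.max(),ys.min(),ys.max(),len(xs))
E
```

```text
[ 0.4078 -0.1392  0.2676] [180.   0. 169.]
first (array([0.5849, 0.1856]), array([74.2, 49.2]), 12.6) now (array([0.6018, 0.1743]), array([74.3, 49.2]), 12.8)
[ 0.40780147 -0.13918425  0.26761932] 0.2652917979329229
[([0.402, -0.136, 0.284], 0.86)]
green 240 399 256 402 3942
blue 240 399 255 402 3504
```

Call:
play_rows(
  motion=[0, 0, 2.5, 0, 1, 0, 0, 3, 0, 1, 0, 0, 3, 0, 1, 0, 0, 2, 0, 1, 0, 0, 0.4, 0, 1, 0, 0, 0, 0, 1, -1.28, -0.13, 0, 0, 1, -1.28, -0.13, 0, 0, 1, -1.28, -0.13, 0, 0, 1, -1.28, -0.13, 0, 0, 1, -1.28, -0.13, 0, 0, 1, 0, 0, 0, 0, 1, 0, 0, 0, 0, 1, 0, 0, 0, 0, 1],
)

```text
time: 34.22
position: [0.4694, -0.1582, 0.1597]
tool_rot: [-180.0, 0.1, 169.0]
force: [-0.6, 0.3, -0.7]
opening: 0.267
grip_force: 25.0
```

Call:
play_rows(
  motion=[0, 0, 0.5, 0, 1, 0, 0, 0.4, 0, 1, 0, 0, 0.1, 0, 1, 0, 0, 0, 0, 1, 0, 0, 0, 0, 1],
)

```text
time: 34.63
position: [0.4686, -0.1582, 0.1486]
tool_rot: [180.0, -0.0, 169.0]
force: [-0.4, -0.3, 0.4]
opening: 0.267
grip_force: 25.0
```

Call:
play_rows(
  motion=[0, 0, 0.1, 0, 1, 0, 0, 0.1, 0, 1, 0, 0, 0, 0, 1, 0, 0, 0, 0, 1],
)

```text
time: 34.97
position: [0.4687, -0.1583, 0.1483]
tool_rot: [180.0, -0.0, 169.0]
force: [-6.7, 1.8, 11.1]
opening: 0.265
grip_force: 25.0
```

Seated. Release, rise and go over the knob as before.

Call:
play_rows(
  motion=[0, 0, -0.1, 0, 1, 0, 0, 0, 0, -0.1, 0, 0, 0, 0, -0.1, 0, 0, 0, 0, -0.1, 0, 0, 0, 0, -0.1, 0, 0, -1, 0, -0.1, 0, 0, -2, 0, -0.1, 0, 0, -3, 0, -0.1, 0, 0, -3, 0, -0.1, 0, 0, -3, 0, -0.1, 0, 0, -3, 0, -0.7, 0, 0, 0, 0, -1, -3.27, -0.32, 0, 0, -1, -3.27, -0.32, 0, 0, -1, -3.27, -0.32, 0, 0, -1, -3.27, -0.32, 0, 0, -1, 0, 0, 0, 0, -1, 0, 0, 0, 0, -1],
)

```text
time: 36.47
position: [0.5955, -0.196, 0.2961]
tool_rot: [180.0, -0.2, 169.0]
force: [-0.5, -0.0, -0.7]
opening: 0.994
grip_force: 0.0
```

```bash
python3 hang.py red=283.5 green=223.5 blue=163.5
```

```text
[ 0.5946 -0.1957  0.2966] [ 1.80e+02 -1.00e-01  1.69e+02]
red expect button [450.4 231.2] collar [443.4 233.4] pixels 0 x 0 0 y 0 0
green expect button [434.7 283.4] collar [428.4 282.9] pixels 113 x 421 437 y 276 290
blue expect button [381. 295.] collar [377.5 293.9] pixels 91 x 371 384 y 287 300
pip_green [([0.504, -0.279, 0.163], 0.79)]
pip_red [([0.424, 0.292, 0.11], 0.49), ([0.732, 0.01, 0.063], 0.27)]
```

Call:
play_rows(
  motion=[0, 0, 0, 7.1, -1, 0, 0, 0, 7.1, -1, 0, 0, 0, 7.1, -1, 0, 0, 0, 7.1, -1, 0, 0, 0, 7.1, -1, 0, 0, 0, 0, -1, 0, 0, 1.5, 0, -1, 0, 0, 2, 0, -1, 0, 0, 2, 0, -1, 0, 0, 1.6, 0, -1, 0, 0, 0.7, 0, -1, 0, 0, 0, 0, 1, 0, 0, 0, 0, 1, 0, 0, 0, 0, 1, 0, 0, 0, 0, 1, 0, 0, 0, 0, 1, 0, 0, 0, 0, 1, 0, 0, 0, 0, 1],
  newtons=40,
)

```text
time: 38.12
position: [0.5948, -0.1968, 0.2208]
tool_rot: [-179.9, 0.1, 133.5]
force: [-2.3, -2.4, 4.0]
opening: 0.561
grip_force: 40.0
```

Call:
play_rows(
  motion=[0, 0, 0, -3, 1, 0, 0, 0, -4, 1, 0, 0, 0, -5, 1, 0, 0, 0, -5, 1, 0, 0, 0, -5, 1, 0, 0, 0, -5, 1, 0, 0, 0, -5, 1, 0, 0, 0, -5, 1, 0, 0, 0, -5, 1, 0, 0, 0, -5, 1, 0, 0, 0, -5, 1, 0, 0, 0, -4, 1, 0, 0, 0, -3, 1, 0, 0, 0, -1, 1, 0, 0, 0, 0, 1, 0, 0, 0, 0, 1],
)

```text
time: 39.45
position: [0.5946, -0.1973, 0.2208]
tool_rot: [-179.9, -0.0, -166.5]
force: [-2.7, -4.6, 3.5]
opening: 0.568
grip_force: 40.0
```

Call:
play_rows(
  motion=[0, 0, 0, 0, -1, 0, 0, 0, 0, -1, 0, 0, 0, 0, -1, 0, 0, 0, 0, -1, 0, 0, -2, 0, -1, 0, 0, -3, 0, -1, 0, 0, -3, 0, -1, 0, 0, -3, 0, -1, 0, 0, -2, 6.1, -1, 0, 0, 0, 6.1, -1, 0, 0, 0, 6.1, -0.27, 0, 0, 0, 6.2, -0.27, 0, 0, 0, 0, -0.27],
)

```text
time: 40.53
position: [0.595, -0.1956, 0.3497]
tool_rot: [180.0, 0.0, 168.8]
force: [-0.9, -0.5, -0.3]
opening: 0.796
grip_force: 0.0
```

Call:
play_rows(
  motion=[0.27, 3.36, 0, 0, -0.27, 0.27, 3.36, 0, 0, -0.27, 0.27, 3.36, 0, 0, -0.27, 0.27, 3.36, 0, 0, -0.27, 0.27, 3.36, 0, 0, -0.27, 0.27, 3.36, 0, 0, -0.27, 0.27, 3.36, 0, 0, -0.27, 0.27, 3.36, 0, 0, -0.27, 0.27, 3.36, 0, 0, -0.27, 0.27, 3.36, 0, 0, -0.27, 0.27, 3.36, 0, 0, -0.27, 0, 0, 0, 0, -0.27, 0, 0, 0, 0, -0.27],
)

```text
time: 41.62
position: [0.6361, 0.1745, 0.3489]
tool_rot: [-180.0, -0.1, 169.3]
force: [-0.0, -0.5, -0.1]
opening: 0.635
grip_force: 0.0
```

```bash
python3 hang.py red=343.5 green=283.5 blue=223.5
python3 - <<'E'
from w import *
s,f=shot("b2");print(s["position"],s["tool_rot"])
print([(np.round(d["at"],3).tolist(),round(d["confidence"],2)) for d in recognise("pip_black","wrist")])
# empty cup rims / rod for holder pose
print([(np.round(d["at"],3).tolist(),round(d["confidence"],2)) for d in recognise("holder","wrist")])
E
python3 t.py t7
```

```text
[0.6362 0.1731 0.3491] [-179.9   -0.   169.2]
red expect button [413.3 191. ] collar [408.2 195.3] pixels 131 x 403 419 y 187 202
green expect button [450.4 231.2] collar [443.4 233.4] pixels 110 x 437 454 y 227 241
blue expect button [434.7 283.4] collar [428.4 282.9] pixels 99 x 421 437 y 276 290
pip_green [([0.625, -0.314, 0.159], 0.78)]
pip_red [([0.717, -0.235, 0.153], 0.78)]
[0.6363553  0.17166098 0.34952049] [-1.79960519e+02 -1.30636157e-02  1.69010839e+02]
[([0.636, 0.184, 0.138], 0.89)]
[([0.596, 0.178, 0.012], 0.72), ([0.581, -0.148, 0.132], 0.52), ([0.436, 0.014, 0.013], 0.36)]
[0.6365 0.1713 0.3499] [-180.     0.   168.9]
first (array([0.5849, 0.1856]), array([74.2, 49.2]), 12.6) now (array([0.596, 0.146]), array([53.7, 49.1]), 12.5)
```

Call:
play_rows(
  motion=[0, 0.25, 3, 0, -0.27, 0, 0, 3, 0, -0.27, 0, 0, 3, 0, -0.27, 0, 0, 3, 0, -0.27, 0, 0, 3, 0, -0.27, 0, 0, 3, 0, -0.27, 0, 0, 2.2, 0, -0.27, 0, 0, 2, 0, -0.27, 0, 0, 1, 0, -0.27, 0, 0, 0, 0, -0.27, 0, 0, 0, 0, -0.27],
  newtons=20,
)

```text
time: 42.88
position: [0.637, 0.1746, 0.1179]
tool_rot: [-180.0, -0.0, 168.9]
force: [0.2, -0.6, 0.5]
opening: 0.63
grip_force: 0.0
```

Call:
play_rows(
  motion=[0, 0, 0, 0, -0.27, 0, 0, 0, 0, 0.3, 0, 0, 0, 0, 0.4, 0, 0, 0, 0, 0.5, 0, 0, 0, 0, 1, 0, 0, 0, 0, 1, 0, 0, 0, 0, 1, 0, 0, 0, 0, 1],
)

```text
time: 43.55
position: [0.637, 0.1747, 0.1181]
tool_rot: [-180.0, 0.0, 169.0]
force: [0.2, -1.9, 2.3]
opening: 0.265
grip_force: 20.4
```

Call:
play_rows(
  motion=[0, 0, -1.5, 0, 1, 0, 0, -2.5, 0, 1, 0, 0, -3, 0, 1, 0, 0, -3, 0, 1, 0, 0, -3, 0, 1, 0, 0, -2, 0, 1, 1.5, -3.2, 0, 0, 1, 1.5, -3.2, 0, 0, 1, 1.5, -3.2, 0, 0, 1, 1.5, -3.2, 0, 0, 1, 1.5, -3.2, 0, 0, 1, 1.5, -3.2, 0, 0, 1, 1.5, -3.2, 0, 0, 1, 1.5, -3.2, 0, 0, 1, 1.5, -3.2, 0, 0, 1, 1.5, -3.2, 0, 0, 1, 1.5, -3.2, 0, 0, 1, 0, 0, 0, 0, 1, 0, 0, 0, 0, 1, 0, 0, 0, 0, 1],
  newtons=25,
)

```text
time: 45.22
position: [0.4078, -0.1386, 0.2676]
tool_rot: [179.9, 0.0, 168.9]
force: [-0.7, 0.3, -0.9]
opening: 0.266
grip_force: 25.6
```

```bash
python3 t.py t8
python3 - <<'E'
from w import *
s,f=shot("l4");print(s["position"],s["opening"],s["grip_force"])
# compare with l3 in the held-pipette strip (handle/collar edges)
for n,im in(("blue",cv2.imread("pics/l3.png")),("black",f)):
    print(n,[im[r,318].tolist() for r in range(225,400,12)])
E
```

```text
[ 0.4081 -0.1382  0.2676] [180.   0. 169.]
first (array([0.5849, 0.1856]), array([74.2, 49.2]), 12.6) now (array([0.6018, 0.1743]), array([74.3, 49.1]), 12.8)
[ 0.40807206 -0.13823401  0.26758362] 0.26192664722234804 25.555713796074997
blue [[30, 159, 175], [48, 51, 54], [94, 103, 112], [114, 74, 37], [114, 72, 38], [91, 100, 109], [75, 81, 88], [74, 81, 87], [39, 26, 10], [91, 100, 110], [73, 77, 80], [86, 91, 94], [66, 71, 71], [64, 40, 18], [64, 40, 22]]
black [[30, 160, 176], [49, 52, 54], [97, 106, 114], [18, 20, 15], [26, 29, 29], [91, 99, 106], [72, 81, 87], [73, 82, 89], [2, 1, 0], [90, 101, 109], [71, 74, 79], [87, 90, 95], [65, 70, 73], [3, 5, 13], [6, 7, 10]]
```

Call:
play_rows(
  motion=[0, 0, 2.5, 0, 1, 0, 0, 3, 0, 1, 0, 0, 3, 0, 1, 0, 0, 2, 0, 1, 0, 0, 0.4, 0, 1, 0, 0, 0, 0, 1, -1.28, -0.15, 0, 0, 1, -1.28, -0.15, 0, 0, 1, -1.28, -0.15, 0, 0, 1, -1.28, -0.15, 0, 0, 1, -1.28, -0.15, 0, 0, 1, 0, 0, 0, 0, 1, 0, 0, 0, 0, 1, 0, 0, 0, 0, 1],
)

```text
time: 46.48
position: [0.4695, -0.1583, 0.1597]
tool_rot: [-180.0, 0.1, 169.0]
force: [-0.1, 0.7, -1.5]
opening: 0.263
grip_force: 25.5
```

Call:
play_rows(
  motion=[0, 0, 0.5, 0, 1, 0, 0, 0.4, 0, 1, 0, 0, 0.15, 0, 1, 0, 0, 0, 0, 1, 0, 0, 0, 0, 1],
)

```text
time: 46.9
position: [0.4685, -0.1583, 0.1483]
tool_rot: [180.0, -0.0, 169.0]
force: [-1.9, 0.5, 3.2]
opening: 0.27
grip_force: 25.0
```

Call:
play_rows(
  motion=[0, 0, 0, 0, -0.1, 0, 0, 0, 0, -0.1, 0, 0, 0, 0, -0.1, 0, 0, 0, 0, -0.1, 0, 0, -1, 0, -0.1, 0, 0, -2, 0, -0.1, 0, 0, -3, 0, -0.1, 0, 0, -3, 0, -0.1, 0, 0, -3, 0, -0.1, 0, 0, -3, 0, -0.7, 0, 0, 0, 0, -1, -3.27, -0.32, 0, 0, -1, -3.27, -0.32, 0, 0, -1, -3.27, -0.32, 0, 0, -1, -3.27, -0.32, 0, 0, -1, 0, 0, 0, 0, -1, 0, 0, 0, 0, -1],
)

```text
time: 48.32
position: [0.5956, -0.1963, 0.2968]
tool_rot: [180.0, -0.1, 169.0]
force: [-0.5, -0.3, 0.0]
opening: 1.001
grip_force: 0.0
```

```bash
python3 hang.py green=283.5 blue=223.5 black=163.5
```

```text
[ 0.5947 -0.196   0.2973] [ 1.80e+02 -1.00e-01  1.69e+02]
green expect button [450.4 231.2] collar [443.4 233.4] pixels 0 x 0 0 y 0 0
blue expect button [434.7 283.4] collar [428.4 282.9] pixels 96 x 421 437 y 276 290
black expect button [381. 295.] collar [377.5 293.9] pixels 169 x 371 394 y 287 309
pip_green []
pip_red [([0.422, 0.291, 0.11], 0.54)]
```

Black hangs. Last click.

Call:
play_rows(
  motion=[0, 0, 0, 7.1, -1, 0, 0, 0, 7.1, -1, 0, 0, 0, 7.1, -1, 0, 0, 0, 7.1, -1, 0, 0, 0, 7.1, -1, 0, 0, 0, 0, -1, 0, 0, 1.5, 0, -1, 0, 0, 2, 0, -1, 0, 0, 2, 0, -1, 0, 0, 1.6, 0, -1, 0, 0, 0.7, 0, -1, 0, 0, 0, 0, 1, 0, 0, 0, 0, 1, 0, 0, 0, 0, 1, 0, 0, 0, 0, 1, 0, 0, 0, 0, 1, 0, 0, 0, 0, 1, 0, 0, 0, 0, 1],
  newtons=40,
)

```text
time: 49.97
position: [0.5949, -0.1969, 0.2213]
tool_rot: [-179.9, 0.1, 133.5]
force: [-2.3, -2.8, 4.0]
opening: 0.561
grip_force: 40.0
```

Call:
play_rows(
  motion=[0, 0, 0, -3, 1, 0, 0, 0, -4, 1, 0, 0, 0, -5, 1, 0, 0, 0, -5, 1, 0, 0, 0, -5, 1, 0, 0, 0, -5, 1, 0, 0, 0, -5, 1, 0, 0, 0, -5, 1, 0, 0, 0, -5, 1, 0, 0, 0, -5, 1, 0, 0, 0, -5, 1, 0, 0, 0, -4, 1, 0, 0, 0, -3, 1, 0, 0, 0, -1, 1, 0, 0, 0, 0, 1, 0, 0, 0, 0, 1],
)

```text
time: 51.3
position: [0.5948, -0.1973, 0.2213]
tool_rot: [-179.9, -0.0, -166.6]
force: [-3.8, -4.7, 3.9]
opening: 0.565
grip_force: 40.0
```

Call:
play_rows(
  motion=[0, 0, 0, 0, -1, 0, 0, 0, 0, -1, 0, 0, 0, 0, -1, 0, 0, 0, 0, -1, 0, 0, -2, 0, -1, 0, 0, -3, 0, -1, 0, 0, -3, 0, -1, 0, 0, -3, 0, -1, 0, 0, -3, 6.1, -1, 0, 0, -2, 6.1, -1, 0, 0, 0, 6.1, -1, 0, 0, 0, 6.2, -1, 0, 3, 0, 0, -1, 0, 3, 0, 0, -1, 0, 3, 0, 0, -1, 0, 3, 0, 0, -1, 0, 3, 0, 0, -1, 0, 3, 0, 0, -1, 0, 0, 0, 0, -1, 0, 0, 0, 0, -1],
)

```text
time: 52.97
position: [0.6295, -0.0177, 0.3798]
tool_rot: [-180.0, -0.0, 169.2]
force: [-0.1, 0.6, 0.3]
opening: 0.997
grip_force: 0.0
```

```bash
python3 hang.py red=403.5 green=343.5 blue=283.5 black=223.5
python3 - <<'E'
from h import *
f=grab_frame("top")[170:320,190:490];g=grab_frame("scene")[140:360,140:450]
r=lambda i:cv2.convertScaleAbs(cv2.resize(i,(600,300) if i is f else (420,298),interpolation=cv2.INTER_CUBIC),alpha=1.4)
c=np.zeros((600,600,3),np.uint8);c[:300]=r(f);c[300:598,:420]=r(g);cv2.imwrite("pics/fin.png",c)
E
```

```text
[ 0.6294 -0.0189  0.3798] [-180.    -0.   169.1]
red expect button [360.3 202.2] collar [358.  205.9] pixels 0 x 0 0 y 0 0
green expect button [413.3 191. ] collar [408.2 195.3] pixels 101 x 402 417 y 188 202
blue expect button [450.4 231.2] collar [443.4 233.4] pixels 103 x 437 454 y 227 241
black expect button [434.7 283.4] collar [428.4 282.9] pixels 87 x 422 437 y 276 290
pip_green [([0.716, -0.231, 0.162], 0.6)]
pip_red [([0.423, 0.291, 0.11], 0.62)]
```

View pics/fin.png

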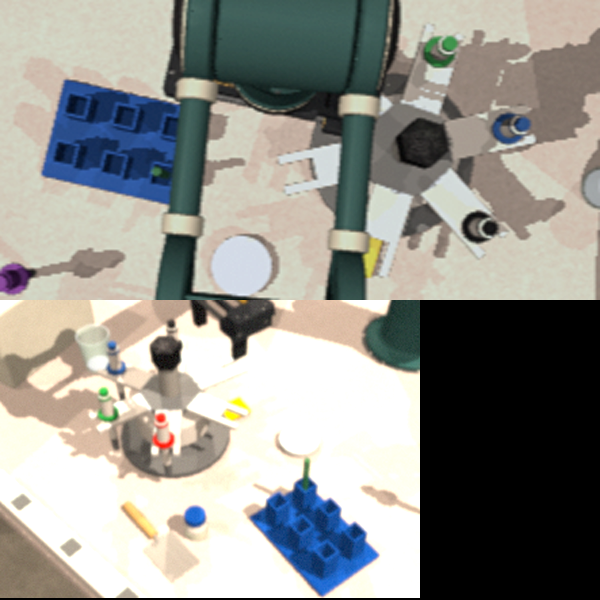

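The final picture shows all four pipettes hanging upright (red at (163,430), green (105,405), blue (115,360) and black behind the knob). An empty fork is at the mark, the rod is in its cup and the holder stands upright, so I'm handing in.

```bash
python3 -c "
from station import *
print(sign_off())"
```

```text
the job is handed in; nothing more can be done
None
```

I hung the four pipettes that were there in the order red, green, blue, black (yellow was absent), clicked the carousel on to an empty fork at the mark, and handed the job in at about 53 s, with the final pictures showing all four upright and nothing else on the bench disturbed by the arm; the holder was knocked about 2 cm partway through while the arm was away, and I re-measured it before the next pick.

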